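# Swipe-test a curved touch strip

## Robot

A 6-joint arm with a two-finger parallel gripper is mounted at the origin on the work surface. World frame = base frame: x ahead of the robot, y to its left, z up, the work surface at z = 0. Lengths are in m, angles in rad, forces in N, time in s.
With the tool pointing down it reaches from about 0.375 to 0.9 m from the base axis. Payload 3.1 kg.
Tool frame: the origin (TCP) lies between the finger pads, 19 mm behind the fingertips; this is the grasp point; z points along the fingers, y is the line along which they close (so a half turn about z gives the same grasp; the last joint's range is limited). The gripper opens to 87 mm and grips with 3 to 60 N. Pads are 19 mm wide; open, the fingers measure 117 mm over their backs; the gripper's body (75 mm by 190 mm) begins 51 mm behind the grasp point.
Start: joints at [-1.347, 0.527, 1.433, -0, 1.181, -0.178], TCP at [0.245, -0.575, 0.241] pointing down, gripper open.
Joint ranges: [-3.08, 3.08], [-0.75, 2.2], [0.22, 2.44], [-1.43, 4.57], [0, 2.65], [-2.85, 2.85]. Speed limits (rad/s): [2.79, 2.79, 3.14, 3.14, 3.14, 3.14].

## Interface

Orientations are given as a unit quaternion [x, y, z, w].
In Python, from rig import robot gives the robot as it stands.
- The arm moves only by the shell command python3 -m jog 'ROWS' [FORCE]. ROWS is a JSON object of lists of equal length, an entry for each row: "dp": the shift along the tool's x, y, z in mm, a list of three; "delta_rot": the turn, a rotation vector about the tool's x, y, z in rad, a list of three; "gripper": the opening, from -1 (shut) to 1 (fully open). A call has 1 to 12 rows; each row is the pose to reach, as a shift and turn from the pose commanded when the call began, along the tool's axes at that moment; what a row does not reach only later rows make up. A row lasts 1/10 s, in which the tool goes at most 50 mm and 8.59 degrees, less where a joint would pass 70% of its speed; a pose out of reach is approached as far as the arm can. A call with a gripper value outside its range is refused whole. The fingers move at their own pace and stop on an object; FORCE is the grip in N (left out, the last holds). Time passes only in rows, so rows that repeat a pose let the fingers close. It gives the time, the measured TCP pose, the force, the opening and the grip force at its end, in the units of the state.
- robot.get_obs(): the state, without advancing time (a new reading comes with each control period).
- robot.camera(name): name is "scene" or "side" or "wrist"; returns the picture (384x512x3 uint8, red, green, blue); there is no depth.
- robot.camera_model(name): a dict with "fx", "fy", "cx", "cy" (pixels), "k1" (the pictures are not rectified: a ray, as slopes to the right and down, at radius r is drawn at 1 + k1 r^2 times it, then the intrinsics apply), "xyz" and "orientation" of the camera in the world; the wrist camera has in their place "T_tool_cam" (4x4, takes a point from camera to tool coordinates, whose origin is the TCP and whose axes are the flange's). Camera axes: x right, y down, z forward; pixel columns grow to the right and rows downward; lengths in m; the calibration is good to about 2 mm. A picture is of the moment at which its call begins: read the wrist's pose just before it. camera_model takes no time and is no camera call.
- robot.hand_in(): hands the job in; it is judged then, once.
Trained networks look in the newest picture that a camera, given by its name, has taken for a name from the list of things; names that differ only in an ending like _2 or _b are one class to them, and where a whole thing is asked for, a point or a joint stands for the part that bears it (a point fixed in the world has none). Each returns a list of dicts, best first, with "score" (0 to 1); they miss things now and then, are a little off and sometimes report something else, mostly with a low value. They report only what shows in the picture. A call takes as long as a camera call.
- robot.search_frame(name, camera): "rect" ([left, top, right, bottom] in pixels, round what is visible of it).
The state is a dict: "time": time; "q": joint angles; "joint_velocities": joint speeds; "joint_torque": joint torques, N m; "position": TCP position; "tool_rot": TCP orientation; "ft_force": force on the tool from outside, world axes, zero at the start; "moment": the same for the moment, N m; "grip_width": finger opening in m; "grip_force": force on a finger pad.
Only numpy, scipy, OpenCV 4.12 (cv2) and the standard library are available. Lean on these libraries where they do the work, as an engineer would, in place of code of your own. Each camera call takes 0.05 s, during which the arm holds its last target. There are 200 camera calls.

## Task

The curved strip of aluminium touch pads on the plywood test jig needs a swipe test: put the closed fingertips down on the strip at its end next to the round steel block and slide them along the whole curve, over every pad, to the end next to the steel bar block, staying in touch with the strip all the way, then lift clear. Keep the touch light: the strip floats on springs and should sink visibly but never come near bottoming out. Grasp nothing, do not take hold of the strip, and leave the spool, jar and other things around it where they are.

Things in the scene. Friction and masses are not known exactly. Their poses are not given: they have to be found in the camera images.
- jig: fixed plywood board, 180 x 340 mm and 12 mm thick, lying on the bench; origin at the centre of its underside (on the bench top), z up, x along its short side (the board's and the strip's axis of symmetry, pointing more or less away from the robot), y along its long side to the left. It carries the curved touch strip and the two end blocks.
- strip (a joint): how far the whole strip is pushed down on its springs, m: 0 = fully up (at rest), 0.012 = bottomed out. It moves straight down as one piece and does not tilt. It yields at about 0.5 N, then 0.5 N more per mm (2 N at 3 mm, 5.5 N at 10 mm) and springs back when released. Less than 0.5 mm does not count as touching; more than 10 mm is too hard.
- pad0: aluminium pad 0 of the seven (0 to 6, from the board's right, -y, end to its left, +y, end) that form the curved touch strip; flat top 35 mm along the strip (its y, towards higher numbers), 30 mm across (its x), 8 mm thick with a 3 mm carrier below; origin at the centre of its top face, 46 mm above the bench at rest; z up.
- pad1: aluminium pad 1 of the seven (0 to 6, from the board's right, -y, end to its left, +y, end) that form the curved touch strip; flat top 35 mm along the strip (its y, towards higher numbers), 30 mm across (its x), 8 mm thick with a 3 mm carrier below; origin at the centre of its top face, 46 mm above the bench at rest; z up.
- pad2: aluminium pad 2 of the seven (0 to 6, from the board's right, -y, end to its left, +y, end) that form the curved touch strip; flat top 35 mm along the strip (its y, towards higher numbers), 30 mm across (its x), 8 mm thick with a 3 mm carrier below; origin at the centre of its top face, 46 mm above the bench at rest; z up.
- pad3: aluminium pad 3 of the seven (0 to 6, from the board's right, -y, end to its left, +y, end) that form the curved touch strip; flat top 35 mm along the strip (its y, towards higher numbers), 30 mm across (its x), 8 mm thick with a 3 mm carrier below; origin at the centre of its top face, 46 mm above the bench at rest; z up.
- pad4: aluminium pad 4 of the seven (0 to 6, from the board's right, -y, end to its left, +y, end) that form the curved touch strip; flat top 35 mm along the strip (its y, towards higher numbers), 30 mm across (its x), 8 mm thick with a 3 mm carrier below; origin at the centre of its top face, 46 mm above the bench at rest; z up.
- pad5: aluminium pad 5 of the seven (0 to 6, from the board's right, -y, end to its left, +y, end) that form the curved touch strip; flat top 35 mm along the strip (its y, towards higher numbers), 30 mm across (its x), 8 mm thick with a 3 mm carrier below; origin at the centre of its top face, 46 mm above the bench at rest; z up.
- pad6: aluminium pad 6 of the seven (0 to 6, from the board's right, -y, end to its left, +y, end) that form the curved touch strip; flat top 35 mm along the strip (its y, towards higher numbers), 30 mm across (its x), 8 mm thick with a 3 mm carrier below; origin at the centre of its top face, 46 mm above the bench at rest; z up.
- arc_center (a point): centre of the strip's arc, in the level of the pads' tops at rest (46 mm above the bench), on the jig's axis at jig x = -120 mm. The pad centres lie 160 mm from it, at 13.3 degree steps, pad 3 straight ahead along the jig's +x: the strip is about 260 mm long. The tops are flush, with 0 to 6 mm gaps. Below is a 23 mm open space down to the board.
- round_end: fixed round steel block, 36 mm across and 18 mm high, on the board beyond one end of the strip, its top 30 mm above the bench; origin at the centre of its underside. Marks the end of the strip where the stroke begins: its centre is 50 mm from the centre of the nearest pad (pad 0 or pad 6, it varies).
- bar_end: fixed steel bar block, 70 mm (along the jig's x) by 16 mm, 18 mm high, on the board beyond the other end of the strip, its top 30 mm above the bench; origin at the centre of its underside. Marks the end of the strip where the stroke finishes.
- spool: loose grey wire spool, 48 mm across, 40 mm high, standing on the board on the inner side of the curve; origin at its underside. Leave alone.
- flux_jar: loose jar with a black cap, 40 mm across, 50 mm high, standing on a far corner of the board (left or right); origin at its underside. Leave alone.
- standoff: loose brass turned standoff, 24 mm across, 45 mm high, standing on the other far corner of the board; origin at its underside. Leave alone.
- driver_grip (a point): loose screwdriver, 190 mm long, lying on the bench just beyond the board's far long side, parallel to it; this point is at its handle. Leave alone.
- mug: loose white mug, 80 mm across, 90 mm high, on the bench to the far left; origin at its underside. Leave alone.
- tape: loose roll of yellow tape, 90 mm across, 20 mm high, on the bench to the left; origin at its underside. Leave alone.
- tip_pot: loose steel pot with two side handles, 70 mm across without them, 45 mm high, on the bench to the far right; origin at its underside. Leave alone.

How it is judged:
On the way, in this order (a step that is already met when the one before it is completed fails the run):
1. the fingers touch the end pad next to the round block and the strip sinks a little (value of joint strip above 0.0005 m and ((horizontal distance between pad0 and round_end below 0.09 m and contact force between the fingers and pad0 above 0.15 N) or (horizontal distance between pad6 and round_end below 0.09 m and contact force between the fingers and pad6 above 0.15 N))), for 0.05 s.
2. then the third pad from the round block (value of joint strip above 0.0005 m and ((horizontal distance between pad0 and round_end below 0.09 m and contact force between the fingers and pad2 above 0.15 N) or (horizontal distance between pad6 and round_end below 0.09 m and contact force between the fingers and pad4 above 0.15 N))), for 0.05 s.
3. then the fifth pad from the round block (value of joint strip above 0.0005 m and ((horizontal distance between pad0 and round_end below 0.09 m and contact force between the fingers and pad4 above 0.15 N) or (horizontal distance between pad6 and round_end below 0.09 m and contact force between the fingers and pad2 above 0.15 N))), for 0.05 s.
4. then the last pad, next to the bar block (value of joint strip above 0.0005 m and ((horizontal distance between pad0 and round_end below 0.09 m and contact force between the fingers and pad6 above 0.15 N) or (horizontal distance between pad6 and round_end below 0.09 m and contact force between the fingers and pad0 above 0.15 N))), for 0.05 s.
At the end, for the whole second after the job is handed in: The strip has been stroked from the pad by the round block to the pad by the bar block, it is fully up again (within 0.6 mm), and the loose things stand at rest within 10 mm of where they were (value of joint strip below 0.0006 m and distance of each of spool, flux_jar, standoff, driver_grip, mug, tape, tip_pot from where it was at the start of the episode below 0.01 m and linear speed of each of spool, flux_jar, standoff, mug, tape, tip_pot below 0.02 m/s); the robot touches nothing.
It fails at once if the strip is pressed more than 10 mm down (too hard) (value of joint strip above 0.01 m).
It fails at once if between the end pads the fingertips are within 10 mm above the strip without touching it (lifting off midway) (value of joint strip below 0.0003 m and ((y of the grasp point in the frame of pad1 between -0.01 and 0.0175 m and x of the grasp point in the frame of pad1 between -0.03 and 0.03 m and z of the grasp point in the frame of pad1 below 0.029 m) or (y of the grasp point in the frame of pad2 between -0.0175 and 0.0175 m and x of the grasp point in the frame of pad2 between -0.03 and 0.03 m and z of the grasp point in the frame of pad2 below 0.029 m) or (y of the grasp point in the frame of pad3 between -0.0175 and 0.0175 m and x of the grasp point in the frame of pad3 between -0.03 and 0.03 m and z of the grasp point in the frame of pad3 below 0.029 m) or (y of the grasp point in the frame of pad4 between -0.0175 and 0.0175 m and x of the grasp point in the frame of pad4 between -0.03 and 0.03 m and z of the grasp point in the frame of pad4 below 0.029 m) or (y of the grasp point in the frame of pad5 between -0.0175 and 0.01 m and x of the grasp point in the frame of pad5 between -0.03 and 0.03 m and z of the grasp point in the frame of pad5 below 0.029 m))).
It fails at once if the fingers reach down beside the strip to take hold of it (TCP less than 4 mm above the pad tops) (z of the grasp point in the frame of pad3 below 0.004 m and horizontal distance between the grasp point and pad3 below 0.13 m).
It fails at once if one of the loose things around is lifted, knocked or pushed more than 15 mm (distance of any of spool, flux_jar, standoff, driver_grip, mug, tape, tip_pot from where it was at the start of the episode above 0.015 m).
It also fails if it takes over 48 s, if anything falls off the work surface, if the arm or the gripper's body presses on something with over 40 N, if the wrist force passes 120 N, or if a joint passes its speed limit or range.

## Working session

There is one attempt and no reset: what is moved stays moved. The work goes in short steps, Python scripts to look and compute and a shell command to move; the robot and the scene stay as the last step left them, time stands still between calls to the robot, and variables do not carry over. Pictures are saved under pics/ and viewed, at most 10 in all, crops included, and the job is handed in when it is done.

```bash
mkdir -p pics; ls; python3 - <<'E'
from rig import robot
import cv2,numpy as np
o=robot.get_obs();print(o['time'],o['position'],o['tool_rot'],o['grip_width'],o['ft_force'])
a=robot.camera('scene');b=robot.camera('side')
cv2.imwrite('pics/scene.png',a[:,:,::-1]);cv2.imwrite('pics/side.png',b[:,:,::-1])
for c in('scene','side'):
  print(c,robot.camera_model(c))
  for n in['jig','pad0','round_end','bar_end','spool','flux_jar','standoff']:
    print(n,[(np.round(d['rect']).tolist(),round(d['score'],2)) for d in robot.search_frame(n,c)[:8]])
E
```

```text
pics
0.0 [ 0.24485041 -0.57429499  0.24025434] [ 9.79787069e-01  2.00040280e-01 -3.86668838e-05 -1.08826060e-03] 0.0867190675330421 [-0.37895291  0.10477909 -0.54872266]
scene {'fx': 374.3179530938959, 'fy': 374.3179530938959, 'cx': 249.81659798236012, 'cy': 190.0689458688073, 'k1': -0.0957116178309571, 'xyz': array([1.31708223, 0.0246343 , 0.88623033]), 'orientation': array([ 0.6582633 ,  0.66260663, -0.25371816, -0.25153327])}
jig [([158.0, 178.0, 274.0, 230.0], 0.68)]
pad0 [([200.0, 200.0, 211.0, 210.0], 0.68), ([175.0, 191.0, 190.0, 202.0], 0.61), ([243.0, 192.0, 255.0, 201.0], 0.6), ([185.0, 196.0, 200.0, 209.0], 0.58), ([224.0, 196.0, 232.0, 209.0], 0.48), ([206.0, 202.0, 220.0, 207.0], 0.42)]
round_end [([176.0, 188.0, 257.0, 212.0], 0.74)]
bar_end []
spool [([207.0, 176.0, 223.0, 194.0], 0.65)]
flux_jar [([257.0, 206.0, 272.0, 224.0], 0.54)]
standoff []
side {'fx': 387.2566902515431, 'fy': 387.2566902515431, 'cx': 258.46120630213835, 'cy': 188.72115198187703, 'k1': -0.06287064472355591, 'xyz': array([ 0.52842357, -0.76137969,  0.74689876]), 'orientation': array([ 0.90831575, -0.04365914,  0.0082209 , -0.41591921])}
jig [([224.0, 188.0, 313.0, 294.0], 0.66), ([248.0, 265.0, 262.0, 282.0], 0.46), ([252.0, 191.0, 281.0, 265.0], 0.39)]
pad0 [([249.0, 190.0, 266.0, 201.0], 0.67), ([269.0, 239.0, 282.0, 248.0], 0.63), ([271.0, 216.0, 287.0, 226.0], 0.61), ([260.0, 249.0, 278.0, 264.0], 0.6), ([272.0, 228.0, 284.0, 241.0], 0.58)]
round_end [([250.0, 265.0, 262.0, 284.0], 0.49)]
bar_end [([223.0, 192.0, 313.0, 291.0], 0.65), ([232.0, 191.0, 253.0, 201.0], 0.64)]
spool [([233.0, 220.0, 255.0, 245.0], 0.88)]
flux_jar [([296.0, 259.0, 304.0, 278.0], 0.63), ([270.0, 174.0, 286.0, 197.0], 0.61), ([285.0, 110.0, 308.0, 148.0], 0.52)]
standoff [([273.0, 237.0, 281.0, 249.0], 0.7), ([295.0, 257.0, 307.0, 279.0], 0.64)]
```

```bash
python3 - <<'E'
import cv2
a=cv2.imread('pics/side.png')[160:310,190:340];cv2.imwrite('pics/side_c.png',cv2.resize(a,(600,600),interpolation=cv2.INTER_CUBIC))
a=cv2.imread('pics/scene.png')[160:250,140:290];cv2.imwrite('pics/scene_c.png',cv2.resize(a,(800,480),interpolation=cv2.INTER_CUBIC))
E
```

```text
(no output)
```

View pics/side_c.png

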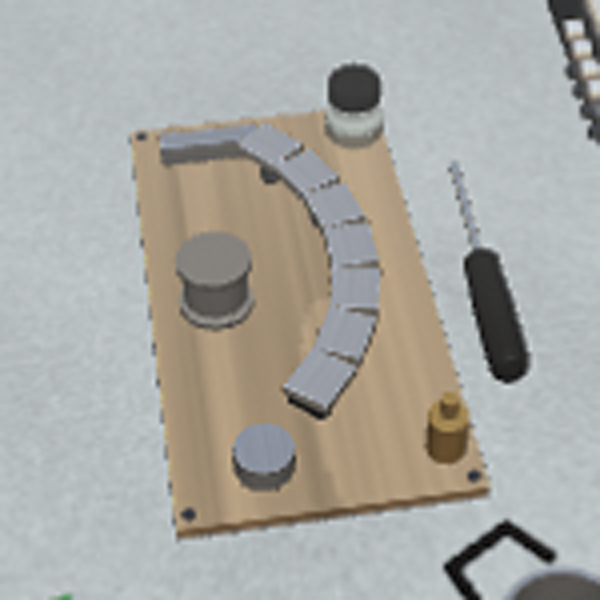

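View pics/scene_c.png

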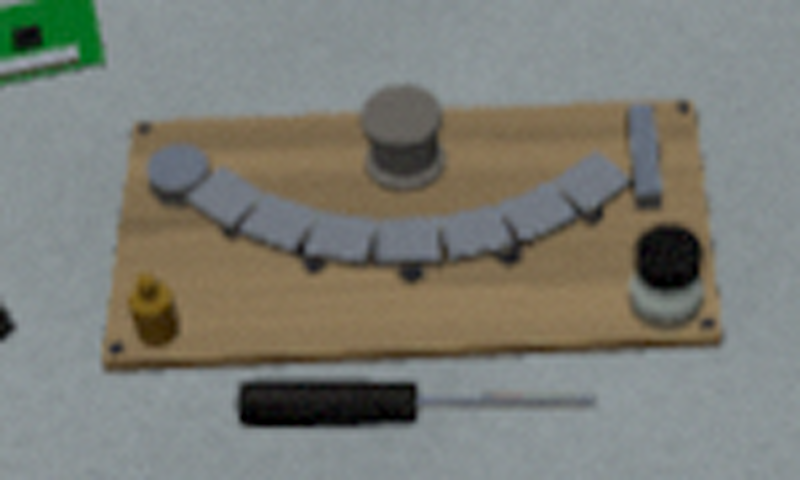

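The side picture shows the round block at (256,273) and the bar block at the far end near (240,195). Pad 0 is therefore the start, at board −y. The scene picture agrees: round block at about (174,191), bar at about (261,189). Next I'll fit the jig pose to the points in both pictures.

```bash
cat > h.py <<'E'
import numpy as np
from rig import robot
from scipy.spatial.transform import Rotation as R
from scipy.optimize import least_squares
def proj(P,m,Rw=None,t=None):
    if Rw is None: Rw=R.from_quat(m['orientation']).as_matrix();t=m['xyz']
    c=(np.atleast_2d(P)-t)@Rw; s=c[:,:2]/c[:,2:]
    s=s*(1+m['k1']*(s**2).sum(1,keepdims=True))
    return s*[m['fx'],m['fy']]+[m['cx'],m['cy']]
def arc(deg,r=.16,z=.046):
    a=np.radians(deg);return np.c_[-.12+r*np.cos(a),r*np.sin(a),z+0*a]
def world(J,p):
    c,s=np.cos(p[2]),np.sin(p[2]);return np.c_[p[0]+c*J[:,0]-s*J[:,1],p[1]+s*J[:,0]+c*J[:,1],J[:,2]]
pads=arc((np.arange(7)-3)*13.3)
E
cat > fit.py <<'E'
from h import *
cn=np.array([[-.09,-.17,.012],[-.09,.17,.012],[.09,.17,.012],[.09,-.17,.012]])
sc=np.array([[137,123],[695,102],[720,338],[107,363],[228,197],[278,224],[341,240],[408,240],[474,231],[541,213],[598,180]])/5.3333+[140,160]
sd=np.array([[178,530],[133,133],[487,490],[322,381],[348,336],[357,287],[352,243],[335,203],[308,168],[272,144]])/4+[190,160]
Js=np.r_[cn,pads];Jd=np.r_[cn[[0,1,3]],pads]
ms,md=robot.camera_model('scene'),robot.camera_model('side')
f1=lambda p:(proj(world(Js,p),ms)-sc).ravel()
f2=lambda p:(proj(world(Jd,p),md)-sd).ravel()
for n,f in(('scene',f1),('side',f2),('both',lambda p:np.r_[f1(p),f2(p)])):
    r=least_squares(f,[.55,0,0],loss='soft_l1');print(n,r.x,np.round(r.fun.reshape(-1,2),1).tolist())
p=r.x;print(np.round(world(pads,p),3).tolist(),world(arc(np.array([0.]),0),p))
E
python3 fit.py
```

```text
scene [ 0.58388554 -0.07905495  0.05744795] [[-0.8, -0.3], [0.3, -0.4], [1.1, 0.2], [-1.3, 0.2], [-0.3, -0.1], [0.4, -0.3], [0.3, -0.5], [0.3, 0.2], [0.6, 0.2], [-0.2, -0.1], [-0.8, 0.5]]
side [ 0.58215555 -0.08472995  0.05391648] [[-0.5, 0.1], [-0.2, -0.4], [1.2, -0.4], [-0.3, -0.8], [-0.4, -0.7], [-0.1, 0.3], [0.2, 0.5], [0.3, 0.6], [0.1, 0.9], [-0.1, -0.0]]
both [ 0.58277324 -0.0813254   0.05508773] [[-1.3, -0.7], [-0.3, -0.5], [0.2, 0.0], [-2.1, -0.3], [-1.0, -0.4], [-0.4, -0.7], [-0.5, -0.8], [-0.5, -0.1], [-0.2, -0.0], [-1.0, -0.4], [-1.5, 0.2], [-0.2, -1.2], [-0.1, -1.2], [1.3, -1.7], [-0.1, -2.0], [-0.3, -1.8], [0.0, -0.7], [0.3, -0.5], [0.4, -0.3], [0.2, -0.0], [0.0, -0.9]]
[[0.591, -0.184, 0.046], [0.61, -0.152, 0.046], [0.62, -0.116, 0.046], [0.623, -0.079, 0.046], [0.616, -0.043, 0.046], [0.602, -0.009, 0.046], [0.58, 0.021, 0.046]] [[ 0.46295527 -0.08793258  0.046     ]]
```

```bash
python3 -m jog '{"dp":[[483,-266,0],[483,-266,0],[483,-266,0],[483,-266,0],[483,-266,0],[483,-266,0],[483,-266,0],[483,-266,0],[483,-266,0],[483,-266,0],[483,-266,0],[483,-266,0]],"delta_rot":[[0,0,0.348],[0,0,0.348],[0,0,0.348],[0,0,0.348],[0,0,0.348],[0,0,0.348],[0,0,0.348],[0,0,0.348],[0,0,0.348],[0,0,0.348],[0,0,0.348],[0,0,0.348]],"gripper":[-1,-1,-1,-1,-1,-1,-1,-1,-1,-1,-1,-1]}' 10
python3 -m jog '{"dp":[[0,0,0],[0,0,0],[0,0,0]],"delta_rot":[[0,0,0],[0,0,0],[0,0,0]],"gripper":[-1,-1,-1]}'
cat > wr.py <<'E'
import sys,cv2
from h import *
o=robot.get_obs();a=robot.camera('wrist');m=robot.camera_model('wrist')
np.savez('wr.npz',p=o['position'],q=o['tool_rot'],a=a)
T=np.eye(4);T[:3,:3]=R.from_quat(o['tool_rot']).as_matrix();T[:3,3]=o['position'];T=T@np.array(m['T_tool_cam'])
print(o['position'],R.from_quat(o['tool_rot']).as_matrix().round(3).tolist(),o['grip_width'],o['ft_force'])
p=[.5828,-.0813,.0551]
im=np.ascontiguousarray(a[:,:,::-1])
for u,v in proj(world(pads,p),m,T[:3,:3],T[:3,3]): print(u,v); cv2.circle(im,(int(u),int(v)),2,(0,0,255),-1)
cv2.imwrite(sys.argv[1],cv2.resize(im,(800,600)))
E
python3 wr.py pics/w1.png
```

```text
time: 2.0
position: [0.5883, -0.1358, 0.2415]
tool_rot: [1.0, 0.031, 0.001, -0.001]
ft_force: [-0.1, 0.7, 0.3]
grip_width: 0.0027
grip_force: 0.0
time: 2.3
position: [0.5842, -0.1423, 0.2412]
tool_rot: [1.0, 0.026, -0.0, 0.0]
ft_force: [0.1, 0.5, -0.6]
grip_width: 0.0001
grip_force: 0.0
[ 0.58423608 -0.14232476  0.24122591] [[0.999, 0.053, -0.001], [0.053, -0.999, -0.0], [-0.001, 0.0, -1.0]] 8.371227857257446e-05 [ 0.06699191  0.52737507 -0.56130401]
297.2407631944343 166.5313058258808
268.3834250245589 147.56380945378254
235.02875145021892 135.47829775474358
199.51983144864346 131.37265117595922
164.48560984525795 135.62144060533336
132.4990759817137 147.80911867010974
105.74958981750945 166.81157957282224
```

View pics/w1.png

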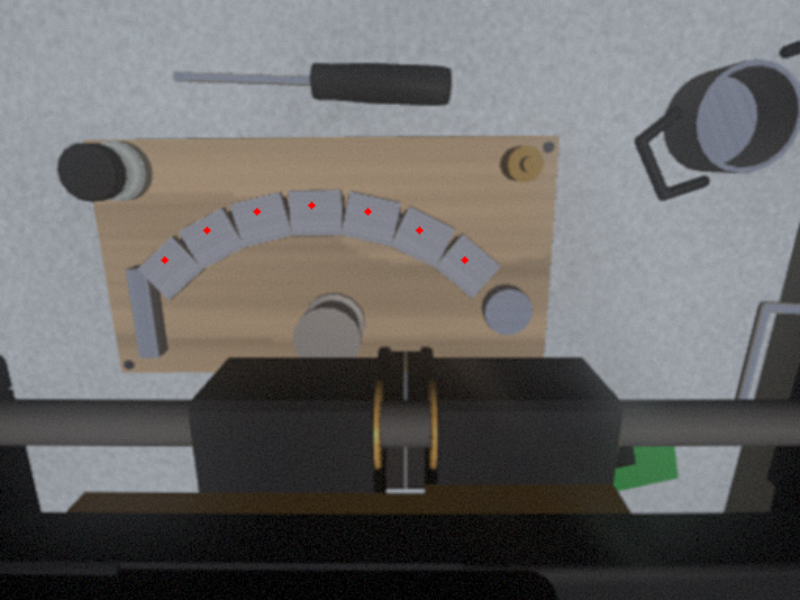

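The wrist picture shows all seven pads, with pad 0 at about (470,266) beside the round block at (508,310) and pad 6 at about (170,269) beside the bar. My projected dots sit about 3 mm up and to the left, so I'll refit with this view.

```bash
cat > fit2.py <<'E'
from h import *
d=np.load('wr.npz');m=robot.camera_model('wrist')
T=np.eye(4);T[:3,:3]=R.from_quat(d['q']).as_matrix();T[:3,3]=d['p'];T=T@np.array(m['T_tool_cam'])
w=np.array([[470,266],[423,234],[372,216],[315,212],[260,218],[211,236],[170,269],[557,137],[547,371],[121,372]])*.64
cn=np.array([[.09,-.17,.012],[-.09,-.17,.012],[-.09,.17,.012]])
f=lambda p:(proj(world(np.r_[pads,cn],p),m,T[:3,:3],T[:3,3])-w).ravel()
r=least_squares(f,[.58,-.08,.05],loss='soft_l1');print(r.x,np.round(r.fun.reshape(-1,2),1).tolist())
p=(r.x+[.5830,-.0819,.0557])/2
print(p)
# waypoints in tool axes relative to present TCP
Rt=R.from_quat(d['q']).as_matrix()
for a in [-44,-40,-30,-20,-10,0,10,20,30,40,44]:
    P=world(arc(np.array([float(a)])),p)[0];print(a,P.round(4),((P-d['p'])@Rt*1000).round(1))
E
python3 fit2.py
```

```text
[ 0.57876651 -0.08416086  0.06033002] [[-1.2, -0.4], [0.0, 1.4], [-0.6, 1.1], [0.4, -0.2], [0.7, 0.3], [0.3, 1.1], [-0.1, -1.0], [2.4, -2.0], [-2.1, -0.8], [-0.0, -0.0]]
[ 0.58088325 -0.08303043  0.05801501]
-44 [ 0.5824 -0.1943  0.046 ] [ -4.4  51.8 195.2]
-40 [ 0.5894 -0.1856  0.046 ] [  3.   43.4 195.2]
-30 [ 0.6041 -0.1618  0.046 ] [ 18.9  20.5 195.2]
-20 [ 0.6144 -0.1359  0.046 ] [ 30.5  -4.8 195.2]
-10 [ 0.62   -0.1086  0.046 ] [ 37.6 -31.8 195.2]
0 [ 0.6208 -0.0807  0.046 ] [ 39.9 -59.6 195.2]
10 [ 0.6168 -0.0531  0.046 ] [ 37.3 -87.4 195.2]
20 [ 0.608  -0.0266  0.046 ] [  29.9 -114.3  195.2]
30 [ 0.5948 -0.0021  0.046 ] [  18.  -139.5  195.2]
40 [0.5775 0.0198 0.046 ] [   1.9 -162.3  195.2]
44 [0.5695 0.0276 0.046 ] [  -5.6 -170.5  195.2]
```

```bash
python3 -m jog '{"dp":[[-1,48,0],[-1,48,50],[-1,48,100],[-1,48,140],[-1,48,157],[-1,48,157],[-1,48,157],[-1,48,157]],"delta_rot":[[0,0,0],[0,0,0],[0,0,0],[0,0,0],[0,0,0],[0,0,0],[0,0,0],[0,0,0]],"gripper":[-1,-1,-1,-1,-1,-1,-1,-1]}'
python3 - <<'E'
from h import *
import cv2
o=robot.get_obs();print(o['position'],o['ft_force'])
a=robot.camera('scene');b=robot.camera('side')
A=cv2.resize(a[160:250,140:290],(600,360),interpolation=2);B=cv2.resize(b[180:285,200:300],(200*2,420),interpolation=2)
c=np.zeros((420,1000,3),np.uint8);c[:360,:600]=A;c[:,600:]=B
cv2.imwrite('pics/c2.png',cv2.resize(c[:,:,::-1],(800,336)))
E
```

```text
time: 3.15
position: [0.5878, -0.1901, 0.0861]
tool_rot: [1.0, 0.027, 0.002, 0.001]
ft_force: [-0.7, -0.2, 0.3]
grip_width: 0.0001
grip_force: 0.0
[ 0.58779271 -0.19006936  0.08606746] [-0.65785502 -0.2301124   0.32030945]
```

View pics/c2.png

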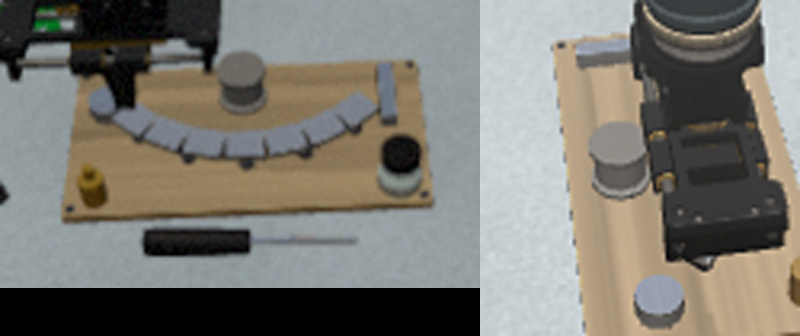

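The scene picture shows the closed fingertips just above pad 0, around (122,100), and clear of the spool. I'll go down lightly.

```bash
python3 -m jog '{"dp":[[0,0,12],[0,0,18],[0,0,21],[0,0,23],[0,0,25],[0,0,25],[0,0,25],[0,0,25]],"delta_rot":[[0,0,0],[0,0,0],[0,0,0],[0,0,0],[0,0,0],[0,0,0],[0,0,0],[0,0,0]],"gripper":[-1,-1,-1,-1,-1,-1,-1,-1]}'
cat > wp.py <<'E'
from h import *
o=robot.get_obs();p=[.58088325,-.08303043,.05801501];Rt=R.from_quat(o['tool_rot']).as_matrix()
print(o['time'],o['position'],o['ft_force'],Rt.round(4).tolist())
Rt=R.from_euler('x',np.pi).as_matrix();Rt=R.from_euler('z',.053).as_matrix()@Rt
for a in np.arange(-42,44,3.):
    P=world(arc(np.array([a])),p)[0];print(a,((P-o['position'])@Rt*1000).round(1)[:2])
E
python3 wp.py
```

```text
time: 4.05
position: [0.5864, -0.1886, 0.0594]
tool_rot: [1.0, 0.027, -0.0, -0.0]
ft_force: [-1.8, 0.8, 2.5]
grip_width: 0.0001
grip_force: 1.7
4.05 [ 0.58636859 -0.18859372  0.05938721] [-1.84427034  0.81649822  2.53469259] [[0.9985, 0.0548, -0.0007], [0.0548, -0.9985, 0.0005], [-0.0007, -0.0005, -1.0]]
-42.0 [-0.4  1.4]
-39.0 [ 5. -5.]
-36.0 [ 10.  -11.7]
-33.0 [ 14.7 -18.6]
-30.0 [ 19.1 -25.8]
-27.0 [ 23.  -33.2]
-24.0 [ 26.6 -40.8]
-21.0 [ 29.8 -48.5]
-18.0 [ 32.5 -56.4]
-15.0 [ 34.9 -64.5]
-12.0 [ 36.8 -72.6]
-9.0 [ 38.3 -80.9]
-6.0 [ 39.3 -89.2]
-3.0 [ 39.9 -97.5]
0.0 [  40.1 -105.9]
3.0 [  39.9 -114.3]
6.0 [  39.2 -122.6]
9.0 [  38.  -130.9]
12.0 [  36.5 -139.2]
15.0 [  34.5 -147.3]
18.0 [  32.  -155.3]
21.0 [  29.2 -163.2]
24.0 [  26.  -170.9]
27.0 [  22.3 -178.5]
30.0 [  18.3 -185.8]
33.0 [  13.9 -192.9]
36.0 [   9.1 -199.8]
39.0 [   4.  -206.4]
42.0 [  -1.5 -212.8]
```

Contact confirmed at about 2.5 N, sunk roughly 4–5 mm. Now stroking in stages.

```bash
python3 -m jog '{"dp":[[3,-3,0],[6,-7,0],[10,-12,0],[13,-16,0],[16,-21,0],[19,-26,0],[22,-31,0],[24,-36,0],[27,-41,0],[29,-46,0],[31,-51,0],[32,-56,0]],"delta_rot":[[0,0,0],[0,0,0],[0,0,0],[0,0,0],[0,0,0],[0,0,0],[0,0,0],[0,0,0],[0,0,0],[0,0,0],[0,0,0],[0,0,0]],"gripper":[-1,-1,-1,-1,-1,-1,-1,-1,-1,-1,-1,-1]}'; python3 wp.py
```

```text
time: 5.25
position: [0.616, -0.1309, 0.0593]
tool_rot: [1.0, 0.027, 0.0, 0.0]
ft_force: [-1.1, -2.6, 2.9]
grip_width: 0.0003
grip_force: 1.7
5.25 [ 0.61604393 -0.13091517  0.05932767] [-1.08811019 -2.57830174  2.89852754] [[0.9985, 0.0548, 0.0008], [0.0548, -0.9985, -0.0003], [0.0007, 0.0003, -1.0]]
-42.0 [-33.1  57.4]
-39.0 [-27.7  51. ]
-36.0 [-22.7  44.3]
-33.0 [-18.   37.4]
-30.0 [-13.6  30.2]
-27.0 [-9.6 22.8]
-24.0 [-6.1 15.3]
-21.0 [-2.9  7.5]
-18.0 [-0.2 -0.4]
-15.0 [ 2.2 -8.4]
-12.0 [  4.1 -16.6]
-9.0 [  5.6 -24.8]
-6.0 [  6.6 -33.2]
-3.0 [  7.2 -41.5]
0.0 [  7.4 -49.9]
3.0 [  7.2 -58.3]
6.0 [  6.5 -66.6]
9.0 [  5.3 -74.9]
12.0 [  3.8 -83.1]
15.0 [  1.8 -91.3]
18.0 [ -0.7 -99.3]
21.0 [  -3.5 -107.2]
24.0 [  -6.7 -114.9]
27.0 [ -10.4 -122.4]
30.0 [ -14.4 -129.8]
33.0 [ -18.8 -136.9]
36.0 [ -23.6 -143.8]
39.0 [ -28.7 -150.4]
42.0 [ -34.2 -156.7]
```

```bash
python3 -m jog '{"dp":[[1.5,-5,0],[3,-10,0],[4,-15,0],[5,-20,0],[5.5,-25,0],[6,-30,0],[6.5,-35,0],[7,-40,0],[7,-45,0],[7,-50,0],[7,-55,0],[7,-60,0]],"delta_rot":[[0,0,0],[0,0,0],[0,0,0],[0,0,0],[0,0,0],[0,0,0],[0,0,0],[0,0,0],[0,0,0],[0,0,0],[0,0,0],[0,0,0]],"gripper":[-1,-1,-1,-1,-1,-1,-1,-1,-1,-1,-1,-1]}'; python3 wp.py | sed -n '1p;17,$p'
python3 - <<'E'
from rig import robot
import cv2
a=robot.camera('scene');cv2.imwrite('pics/s3.png',cv2.resize(a[130:250,140:290,::-1],(600,480),interpolation=2))
E
```

```text
time: 6.45
position: [0.6193, -0.0705, 0.0593]
tool_rot: [1.0, 0.027, 0.0, -0.0]
ft_force: [-0.9, -2.8, 4.2]
grip_width: 0.0002
grip_force: 1.7
6.45 [ 0.61929438 -0.07051215  0.05926001] [-0.89440252 -2.80072012  4.17726792] [[0.9985, 0.0547, 0.0], [0.0547, -0.9985, 0.0], [0.0, -0.0, -1.0]]
3.0 [0.7 1.9]
6.0 [ 0.  -6.5]
9.0 [ -1.1 -14.8]
12.0 [ -2.7 -23. ]
15.0 [ -4.7 -31.1]
18.0 [ -7.1 -39.1]
21.0 [ -9.9 -47. ]
24.0 [-13.2 -54.7]
27.0 [-16.8 -62.3]
30.0 [-20.9 -69.6]
33.0 [-25.3 -76.7]
36.0 [-30.  -83.6]
39.0 [-35.2 -90.2]
42.0 [-40.7 -96.6]
```

View pics/s3.png

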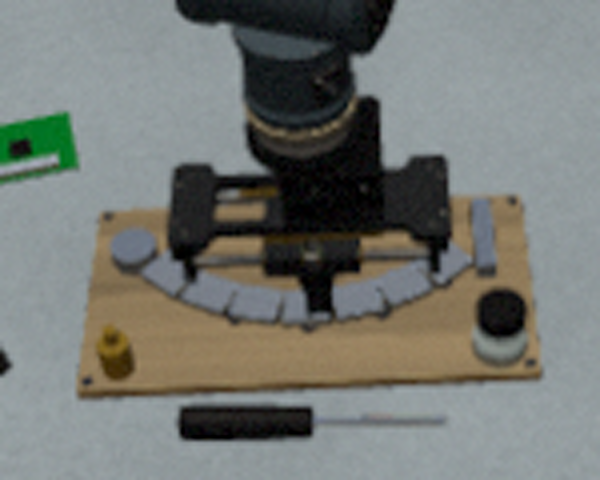

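The fingertips are on pads 3/4, around (318,312), a bit towards the outer edge, so I'll bias inward by 1 mm and continue slightly lighter.

```bash
python3 -m jog '{"dp":[[-0.5,-5,-0.3],[-1.5,-10,-0.5],[-2,-15,-0.5],[-3.5,-20,-0.5],[-4.5,-25,-0.5],[-5.5,-30,-0.5],[-7,-35,-0.5],[-8.5,-40,-0.5],[-10.5,-45,-0.5],[-12.5,-50,-0.5],[-14.5,-55,-0.5],[-16.5,-60,-0.5]],"delta_rot":[[0,0,0],[0,0,0],[0,0,0],[0,0,0],[0,0,0],[0,0,0],[0,0,0],[0,0,0],[0,0,0],[0,0,0],[0,0,0],[0,0,0]],"gripper":[-1,-1,-1,-1,-1,-1,-1,-1,-1,-1,-1,-1]}'; python3 wp.py | sed -n '1p;24,$p'
```

```text
time: 7.7
position: [0.5993, -0.0115, 0.0597]
tool_rot: [1.0, 0.027, 0.0, -0.0]
ft_force: [0.0, -1.8, 3.3]
grip_width: 0.0008
grip_force: 1.6
7.7 [ 0.59934862 -0.01153257  0.05974618] [ 0.03865243 -1.75873782  3.25618894] [[0.9985, 0.0547, 0.0], [0.0547, -0.9985, 0.0], [0.0, -0.0, -1.0]]
24.0 [3.6 5.2]
27.0 [-0.  -2.3]
30.0 [-4.1 -9.7]
33.0 [ -8.5 -16.8]
36.0 [-13.3 -23.7]
39.0 [-18.4 -30.3]
42.0 [-23.9 -36.6]
```

```bash
python3 -m jog '{"dp":[[-2,-5,0],[-4.5,-10,0],[-7.5,-15,0],[-10.5,-19,0],[-13.5,-23,0],[-16.5,-27,0],[-19.5,-31,0],[-22.5,-34,0],[-24.5,-36,0],[-24.5,-36,0],[-24.5,-36,0],[-24.5,-36,0]],"delta_rot":[[0,0,0],[0,0,0],[0,0,0],[0,0,0],[0,0,0],[0,0,0],[0,0,0],[0,0,0],[0,0,0],[0,0,0],[0,0,0],[0,0,0]],"gripper":[-1,-1,-1,-1,-1,-1,-1,-1,-1,-1,-1,-1]}'
python3 - <<'E'
from rig import robot
import cv2
a=robot.camera('scene');cv2.imwrite('pics/s4.png',cv2.resize(a[130:250,140:290,::-1],(600,480),interpolation=2))
E
```

```text
time: 8.9
position: [0.5725, 0.0233, 0.0596]
tool_rot: [1.0, 0.027, -0.001, -0.001]
ft_force: [0.8, 1.6, 3.2]
grip_width: 0.0004
grip_force: 1.6
```

View pics/s4.png

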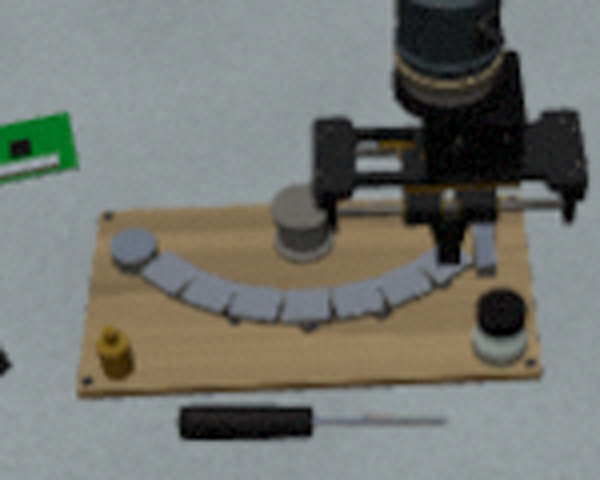

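The fingertips are on pad 6, around (450,258), with the spool and jar untouched. Lifting clear.

```bash
python3 -m jog '{"dp":[[0,0,-5],[0,0,-15],[0,0,-40],[0,0,-80],[0,0,-120],[0,0,-140],[0,0,-140],[0,0,-140],[0,0,-140],[0,0,-140]],"delta_rot":[[0,0,0],[0,0,0],[0,0,0],[0,0,0],[0,0,0],[0,0,0],[0,0,0],[0,0,0],[0,0,0],[0,0,0]],"gripper":[-1,-1,-1,-1,-1,-1,-1,-1,-1,-1]}'
python3 -c "
from rig import robot
print(robot.hand_in())"
```

```text
time: 9.95
position: [0.5719, 0.0227, 0.1981]
tool_rot: [1.0, 0.027, -0.002, -0.0]
ft_force: [-0.2, 1.2, -0.2]
grip_width: 0.0004
grip_force: 0.0
the job is handed in; nothing more can be done
None
```

I stroked the strip from pad 0 (by the round block) to pad 6 (by the bar block) at about 2.5–4 N, lifted clear and handed the job in at about 10 s; pictures taken on the way showed the spool, jar and standoff in place, and no verdict was returned.

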